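# Release the flush bolt of the double-door tool cupboard

## Task

Free the second door of the white-fronted tool cupboard on the bench: by its bar handle, swing the free door (the one without the dark steel keeper above it) wide open, roughly square to the cupboard. Then push the red thumb-piece of the flush bolt, which this uncovers on the edge of the bolted door, all the way down, and leave the bolted door itself shut and the first one standing open.

Things in the scene. Friction and masses are not known exactly. Their poses are not given: they have to be found in the camera images.
- cupboard: Fixed plywood tool cupboard, 200 deep (x), 310 wide (y), 220 mm high. Origin: centre of its underside; -x points out of its front, z up. The mm offsets in these notes are in its frame. Two white doors, x -100 to -136, tops at z 217, meet at y 0. A dark steel keeper, 14 high, lies on top at y 13 to 47 over the bolted door's edge; a loose can 50 high stands on top at the back.
- active_door (a joint): Angle of the free door (the -y one, without keeper), rad: 0 shut, 1.57 square, stop at 1.9; starts shut or slightly ajar. Opens counter-clockwise seen from above about an upright hinge at x -100, y -153. Light friction (0.12 N m), no latch or spring: stays where left. Its edge, 38 wide, is hollow and hides the bolt's thumb-piece from front and above while shut. Its swing is clear.
- active_handle (a point): Point on the axis of the free door's upright steel bar handle, 17 mm below the bar's top: x -177, y -48, z 200 with the door shut; turns with the door. Bar 11 in diameter, z 106 to 217, 35 clear of the door but for two 8 mm stalks to the door (z 119 and 204). The bolted door has a like bar (dummy, not used) at x -171, y 55.
- flush_bolt (a joint): Travel of the flush bolt in the bolted door, m: 0 up, in its keeper (locked); 0.022 fully down, at its stop (released). Slides straight down against about 4 N of friction and stays where left. The top of its 9 mm brass rod shows in the keeper while up.
- bolt_thumb (a point): Centre of the top face of the bolt's red thumb-piece, 18 (x) by 32 (y) by 8 mm: x -119, y -14, z 208 when up, lower by the bolt's travel. It sticks out 32 mm level (to y -30) from the bolted door's edge (y 2) into the doorway, so fingers pushing it from above need to keep clear of that edge.
- passive_edge (a point): Point on the leading edge of the bolted door (the +y one, keeper above it), at its front and top: x -136, y 2, z 217 with the door shut. That door, 151 wide, turns outward (clockwise seen from above) about an upright hinge at x -100, y 153; held by the bolt while that is up, only light friction once it is down. It is to stay shut.

How it is judged:
By the outcome, as a careful person would: the job done as asked, in the order asked, and still so for the second after the job is handed in, with the robot touching nothing.
It also fails if it takes over 42 s, if anything falls off the work surface, if the arm or the gripper's body presses on something with over 40 N, if the wrist force passes 120 N, or if a joint passes its speed limit or range.

## Robot

A 6-joint arm with a two-finger parallel gripper is mounted at the origin on the work surface. World frame = base frame: x ahead of the robot, y to its left, z up, the work surface at z = 0. Lengths are in mm, angles in rad, forces in N, time in s.
With the tool pointing down it reaches from about 300 to 775 mm from the base axis. Payload 14.6 kg.
Tool frame: the origin (TCP) lies between the finger pads; the fingertips stand manip.tip_reach ahead of it and the grasp point (between the pads) lies 5 mm behind it (manip.tip_reach is the distance from the TCP to the fingertips, in mm); z points along the fingers, y is the line along which they close (so a half turn about z gives the same grasp; the last joint's range is limited). The gripper opens to 94 mm and grips with 3 to 60 N. Pads are 16 mm wide; open, the fingers measure 119 mm over their backs; the gripper's body (75 mm by 177 mm) begins 78 mm behind the grasp point.
Start: joints at [1.038, 0.3, 1.521, -0, 1.321, -0.067], TCP at [247.022, 491.396, 219.446] pointing down, gripper open.
Joint ranges: [-3.03, 3.03], [-0.79, 2.21], [0.23, 2.52], [-1.04, 4.18], [0, 3.07], [-2.55, 2.55]. Speed limits (rad/s): [2.22, 2.22, 2.57, 3.14, 3.14, 3.14].

## Interface

Orientations are given as [roll, pitch, yaw] about the fixed x, y, z axes, in that order (R = Rz(yaw) Ry(pitch) Rx(roll)).
In Python, from cell import manip gives the robot as it stands. The module is installed in compiled form; this text tells all that it offers.
- The arm moves only by the shell command python3 -m creep 'ROWS' [FORCE]. ROWS is JSON, a list of rows, each a list of 3 entries, a list of its own where there are three numbers: the opening, from -1 (shut) to 1 (fully open), then the shift along the tool's x, y, z in cm, then the turn about the tool's z in units of 5 degrees (1.0 is 5 degrees). In form: [[grip, [tx, ty, tz], roll], ...]. A call has 1 to 12 rows; each row is the pose to reach, as a shift and turn from the pose commanded when the call began, along the tool's axes at that moment; what a row does not reach only later rows make up. A row lasts 1/10 s, in which the tool goes at most 50 mm and 8.59 degrees, less where a joint would pass 70% of its speed; a pose out of reach is approached as far as the arm can. A call with a gripper value outside its range is refused whole. The fingers move at their own pace and stop on an object; FORCE is the grip in N (left out, the last holds). Time passes only in rows, so rows that repeat a pose let the fingers close. It gives the time, the measured TCP pose, the force, the opening and the grip force at its end, in the units of the state.
- manip.read_state(): the state, without advancing time (a new reading comes with each control period).
- manip.camera(name): name is "side" or "top" or "wrist"; returns the picture (400x640x3 uint8, red, green, blue); there is no depth.
- manip.camera_params(name): a dict with "fovy" (degrees; the focal length in pixels is half the picture's height over the tangent of half this angle, whatever the lens; pixels are square), "cx", "cy" (the principal point, pixels), "origin" and "attitude" of the camera in the world. Camera axes: x right, y down, z forward; pixel columns grow to the right and rows downward; lengths in mm; the calibration is good to about 2 mm. A picture is of the moment at which its call begins: read the wrist's pose just before it. camera_params takes no time and is no camera call; for the wrist camera it gives the pose at the moment of the call.
- manip.sign_off(): hands the job in; it is judged then, once.
The state is a dict: "clock": time; "joints": joint angles; "qd": joint speeds; "effort": joint torques, N m; "eef_pos": TCP position; "eef_rot": TCP orientation; "wrist_force": force on the tool from outside, world axes, zero at the start; "moment": the same for the moment, N m; "finger_gap": finger opening in mm; "finger_force": force on a finger pad.
Only numpy, scipy, OpenCV 4.12 (cv2) and the standard library are available. Lean on these libraries where they do the work, as an engineer would, in place of code of your own. Each camera call takes 0.05 s, during which the arm holds its last target. There are 200 camera calls.

## Working session

There is one attempt and no reset: what is moved stays moved. The work goes in short steps, Python scripts to look and compute and a shell command to move; the robot and the scene stay as the last step left them, time stands still between calls to the robot, and variables do not carry over. Pictures are saved under pics/ and viewed, at most 10 in all, crops included, and the job is handed in when it is done.

```bash
mkdir -p pics
python3 - <<'E'
from cell import manip
import cv2,numpy as np
print(manip.read_state(),manip.tip_reach)
for n in("side","top"):
    im=manip.camera(n); cv2.imwrite(f"pics/{n}0.png",im[:,:,::-1]); print(n,manip.camera_params(n))
E
```

```text
{'clock': 0.0, 'joints': array([ 1.03838742e+00,  3.00466769e-01,  1.52158071e+00, -2.85921059e-05,
        1.32065979e+00, -6.66006805e-02]), 'qd': array([-0.00019032,  0.00020546, -0.00252897,  0.00024852,  0.00020889,
        0.00026505]), 'effort': array([-7.13307218e-04, -5.31808805e+01, -3.52730477e+01,  7.07691209e-02,
        2.44741532e-02, -1.02464121e-04]), 'eef_pos': array([246.91854273, 491.19303703, 218.88884434]), 'eef_rot': array([-3.14047867e+00, -4.65462591e-05,  2.67579149e+00]), 'wrist_force': array([-0.43429799,  0.02671075, -0.46358635]), 'moment': array([-0.02364079, -0.0166271 , -0.03842679]), 'finger_force': 0.0, 'finger_gap': 93.9825341743982} 14.0
side {'fovy': 48.81734534550349, 'cx': 317.0827567878623, 'cy': 191.1181957824438, 'origin': array([506.5824109 ,  50.51945592, 774.64325494]), 'attitude': array([-2.82973443,  0.00899868, -2.74751727])}
top {'fovy': 57.39166374734461, 'cx': 317.0216431372561, 'cy': 199.2324916781564, 'origin': array([ 436.86953915, -157.28843902,  764.8399349 ]), 'attitude': array([-2.93025399,  0.00591832, -1.60902726])}
```

View pics/side0.png

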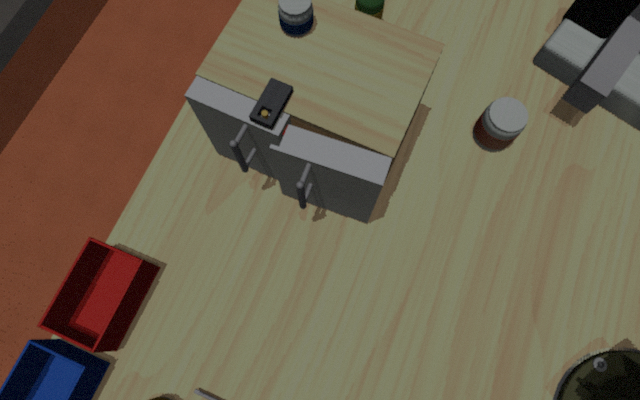

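View pics/top0.png

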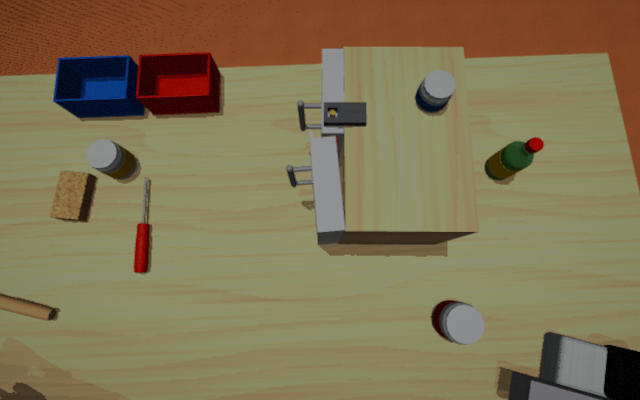

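Side: the free door, slightly ajar, is at right (handle ~(305,170)) and the keeper is at (271,104). Top: cupboard top corners are at ~(344,47), (463,47), (477,232) and (343,232), with the free handle at ~(291,170).

```bash
cat > h.py <<'E'
import numpy as np
from scipy.spatial.transform import Rotation as R
from cell import manip
def ray(n,u,v,P=None):
    p=P or manip.camera_params(n); f=200/np.tan(np.radians(p['fovy']/2))
    d=np.array([(u-p['cx'])/f,(v-p['cy'])/f,1]); 
    return np.array(p['origin']),R.from_euler('xyz',p['attitude']).apply(d)
def plane(n,u,v,z):
    o,d=ray(n,u,v); return o+d*(z-o[2])/d[2]
def tri(a,b):
    o1,d1=ray(*a);o2,d2=ray(*b)
    s=np.linalg.lstsq(np.c_[d1,-d2],o2-o1,rcond=None)[0]
    p,q=o1+d1*s[0],o2+d2*s[1]; return (p+q)/2,np.linalg.norm(p-q)
E
python3 - <<'E'
from h import *
import cv2
for uv in[(344,47),(463,47),(477,232),(343,232)]: print('top',plane('top',*uv,220).round(1))
for uv in[(443,42),(392,155)]: print('side',plane('side',*uv,220).round(1))
a=cv2.imread('pics/top0.png')[90:250,270:390]; b=cv2.imread('pics/side0.png')[70:230,180:300+120]
a=cv2.resize(a,None,fx=3.3,fy=3.3,interpolation=cv2.INTER_CUBIC);b=cv2.resize(b,None,fx=3.3,fy=3.3,interpolation=cv2.INTER_CUBIC)[:,:400+390]
c=np.hstack([a,b])[:,:1188]; c=cv2.convertScaleAbs(c,alpha=1.6); c=cv2.resize(c,(800,int(c.shape[0]*800/c.shape[1])))
print(a.shape,b.shape,c.shape); cv2.imwrite('pics/crop.png',c)
E
```

```text
top [ 812.5 -213.6  220. ]
top [ 804.1 -412.1  220. ]
top [ 494.4 -395.2  220. ]
top [ 502.2 -195.4  220. ]
side [ 496.6 -397.8  220. ]
side [ 505.7 -198.9  220. ]
(528, 396, 3) (528, 790, 3) (356, 800, 3)
```

View pics/crop.png

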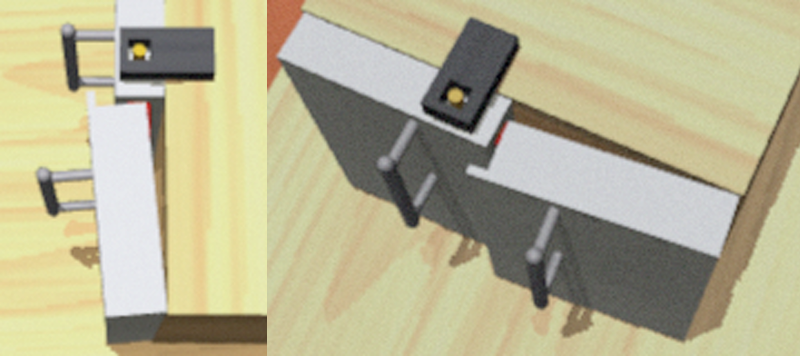

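The crop shows the free bar's top at top-view px (289.8,169.1) and side-view px (299.9,185). The bolted bar's top is at (300.1,103.5) and (233.5,143.2), and red shows just in the gap. Next I'll triangulate these.

```bash
cat >> h.py <<'E'
O=np.array([654.5,-305.0]); PH=-np.pi/2-0.05
def w(x,y): # cupboard -> world
    c,s=np.cos(PH),np.sin(PH); return O+np.array([c*x-s*y,s*x+c*y])
def to(x,y,z,yaw,pose=None):
    if pose is None:
        s=manip.read_state(); pose=(s['eef_pos'],s['eef_rot'])
    r=R.from_euler('xyz',pose[1]); d=r.inv().apply(np.array([x,y,z])-pose[0])/10
    dy=(yaw-pose[1][2]+np.pi)%(2*np.pi)-np.pi
    return d.round(2).tolist(),round(-np.degrees(dy)/5,2)
def handle(th):
    h=w(-100,-153); a=w(-177,-48)-h; c,s=np.cos(th),np.sin(th)
    return h+np.array([c*a[0]-s*a[1],s*a[0]+c*a[1]])
E
python3 - <<'E'
from h import *
print('free bar',tri(('top',289.8,169.1),('side',299.9,185)),[plane(n,u,v,217) for n,u,v in(('top',289.8,169.1),('side',299.9,185))])
print('dummy',tri(('top',300.1,103.5),('side',233.5,143.2)),w(-171,55))
for th in np.arange(0,.25,.04): print(th,handle(th))
print('keeper/rod',plane('top',270+139/2.226,90+50/2.226,220),plane('side',180+(456-267)/2.226,70+96/2.226,220))
print('edge', w(-136,2), plane('top',270+115/2.226,90+95/2.226,217))
E
```

```text
free bar (array([ 607.62018858, -116.77902638,  203.9706061 ]), np.float64(1.1790632720614247)) [array([ 604.22312215, -117.89574916,  217.        ]), array([ 604.7625237 , -112.73000563,  217.        ])]
dummy (array([ 717.26854899, -136.58681306,  209.65862989]), np.float64(1.8969287750882387)) [ 717.97770227 -136.96255978]
0.0 [ 615.40630046 -125.82220379]
0.04 [ 612.4538643  -121.53199353]
0.08 [ 609.33222711 -117.36328094]
0.12 [ 606.04638287 -113.32273507]
0.16 [ 602.60158821 -109.41681993]
0.2 [ 599.00335407 -105.65178415]
0.24 [ 595.25743686 -102.03365099]
keeper/rod [ 695.29642265 -188.7421642   220.        ] [ 691.74600083 -190.96912532  220.        ]
edge [ 663.29466754 -169.26992292] [ 662.69783505 -170.09246372  217.        ]
```

```bash
python3 -c "
from h import *
print(to(605.5,-116,290,1.62))"
```

```text
([-59.31, -38.15, -7.07], np.float64(12.1))
```

```bash
python3 -m creep '[[0,[-4,-2.5,-3],1],[0,[-8,-5,-7],2],[0,[-12,-7.7,-7],3],[0,[-16,-10.3,-7],4],[0,[-20,-12.9,-7],5],[0,[-24,-15.4,-7],6],[0,[-28,-18,-7],7],[0,[-32,-20.6,-7],8],[0,[-36,-23.2,-7],9],[0,[-40,-25.7,-7],10],[0,[-44,-28.3,-7],11],[0,[-47,-30.2,-7],12.1]]' 10
python3 -c "
from h import *
print(to(605.5,-116,290,1.62))"
```

```text
clock: 1.3
eef_pos: [532.1, 7.9, 289.1]
eef_rot: [-3.141, 0.0, 1.615]
wrist_force: [0.2, 1.3, -0.1]
finger_gap: 47.1
finger_force: 0.0
([-12.7, 6.79, -0.1], np.float64(-0.06))
```

```bash
python3 -m creep '[[0,[-4,2.1,0],0],[0,[-8,4.3,0],0],[0,[-11,5.9,0],0],[0,[-12.7,6.8,0],0],[0,[-12.7,6.8,0],0],[0,[-12.7,6.8,0],0]]'
python3 -c "
from h import *
import cv2
print(to(605.5,-116,198,1.62))
cv2.imwrite('pics/wr1.png',cv2.convertScaleAbs(manip.camera('wrist')[:,:,::-1],alpha=1.5))"
```

```text
clock: 1.9
eef_pos: [605.2, -112.8, 288.9]
eef_rot: [-3.141, -0.0, 1.62]
wrist_force: [-0.4, 0.3, 0.2]
finger_gap: 47.1
finger_force: 0.0
([-0.33, 0.02, 9.09], np.float64(-0.01))
```

View pics/wr1.png

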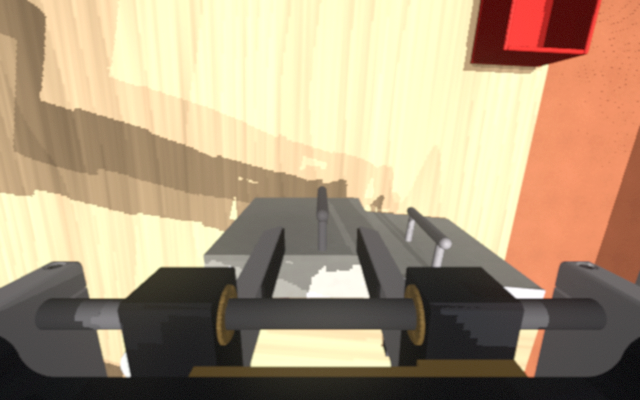

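The wrist view shows the bar at column ~322, centred between the fingers (274 to 368), with its top end near (323,216). I'll cross-check that, then descend and grip.

```bash
python3 -c "
from h import *
print(plane('wrist',323,216,217))"
python3 -m creep '[[0,[-0.3,0,3],0],[0,[-0.3,0,6],0],[0,[-0.3,0,8],0],[0,[-0.3,0,9],0],[0,[-0.3,0,9],0],[-0.9,[-0.3,0,9],0],[-0.9,[-0.3,0,9],0],[-0.9,[-0.3,0,9],0],[-0.9,[-0.3,0,9],0],[-0.9,[-0.3,0,9],0],[-0.9,[-0.3,0,9],0]]' 12
```

```text
[ 608.17600527 -114.3471254   217.        ]
clock: 3.05
eef_pos: [606.3, -115.5, 199.8]
eef_rot: [3.139, -0.001, 1.62]
wrist_force: [5.2, 3.4, 0.6]
finger_gap: 11.1
finger_force: 12.0
```

```bash
cat >> h.py <<'E'
def arc(dth,n=10):
    s=manip.read_state(); p=s['eef_pos']; h=w(-100,-153); a=p[:2]-h; y=s['eef_rot'][2]
    print('hinge',h,'r',np.hypot(*a),'theta',np.arctan2(a[1],a[0])-np.arctan2(*(handle(0)-h)[::-1]))
    for i in range(1,n+1):
        t=dth*i/n; q=h+R.from_euler('z',t).apply([*a,0])[:2]
        print(to(q[0],q[1],p[2],y+t))
E
python3 -c "
from h import *
arc(.5)"
```

```text
hinge [ 506.68912709 -197.47816106] r 128.98677675526943 theta 0.1057090673809179
([0.51, -0.4, -0.0], np.float64(-0.57))
([1.0, -0.82, -0.0], np.float64(-1.15))
([1.46, -1.27, -0.0], np.float64(-1.72))
([1.9, -1.73, -0.0], np.float64(-2.29))
([2.32, -2.23, -0.0], np.float64(-2.86))
([2.72, -2.74, -0.0], np.float64(-3.44))
([3.08, -3.27, -0.01], np.float64(-4.01))
([3.42, -3.81, -0.01], np.float64(-4.58))
([3.74, -4.38, -0.01], np.float64(-5.16))
([4.02, -4.96, -0.01], np.float64(-5.73))
```

```bash
python3 -m creep '[[-0.9,[0.51,-0.4,0],-0.57],[-0.9,[1,-0.82,0],-1.15],[-0.9,[1.46,-1.27,0],-1.72],[-0.9,[1.9,-1.73,0],-2.29],[-0.9,[2.32,-2.23,0],-2.86],[-0.9,[2.72,-2.74,0],-3.44],[-0.9,[3.08,-3.27,0],-4.01],[-0.9,[3.42,-3.81,0],-4.58],[-0.9,[3.74,-4.38,0],-5.16],[-0.9,[4.02,-4.96,0],-5.73],[-0.9,[4.02,-4.96,0],-5.73]]' 
python3 -c "
from h import *
arc(.5)"
```

```text
clock: 4.15
eef_pos: [554.1, -77.1, 199.8]
eef_rot: [3.14, -0.001, 2.122]
wrist_force: [2.8, 8.9, 0.1]
finger_gap: 10.4
finger_force: 12.0
hinge [ 506.68912709 -197.47816106] r 129.37886998410977 theta 0.6129949673117043
([0.51, -0.4, -0.0], np.float64(-0.57))
([0.99, -0.83, -0.0], np.float64(-1.15))
([1.46, -1.28, -0.0], np.float64(-1.72))
([1.9, -1.75, -0.0], np.float64(-2.29))
([2.32, -2.24, -0.0], np.float64(-2.86))
([2.71, -2.76, -0.0], np.float64(-3.44))
([3.08, -3.29, -0.0], np.float64(-4.01))
([3.42, -3.84, -0.0], np.float64(-4.58))
([3.73, -4.41, -0.01], np.float64(-5.16))
([4.01, -4.99, -0.01], np.float64(-5.73))
```

```bash
python3 -m creep '[[-0.9,[0.56,-0.34,0],-0.57],[-0.9,[1.07,-0.76,0],-1.15],[-0.9,[1.54,-1.2,0],-1.72],[-0.9,[1.98,-1.66,0],-2.29],[-0.9,[2.4,-2.18,0],-2.86],[-0.9,[2.8,-2.7,0],-3.44],[-0.9,[3.17,-3.23,0],-4.01],[-0.9,[3.51,-3.78,0],-4.58],[-0.9,[3.82,-4.35,0],-5.16],[-0.9,[4.1,-4.95,0],-5.73],[-0.9,[4.1,-4.95,0],-5.73]]' 
python3 -c "
from h import *
arc(.45)"
```

```text
clock: 5.25
eef_pos: [490.0, -68.5, 199.8]
eef_rot: [3.14, -0.0, 2.622]
wrist_force: [-1.2, 5.0, 0.5]
finger_gap: 10.9
finger_force: 12.0
hinge [ 506.68912709 -197.47816106] r 130.00565356230263 theta 1.116669638777417
([0.46, -0.36, -0.0], np.float64(-0.52))
([0.9, -0.75, -0.0], np.float64(-1.03))
([1.32, -1.15, -0.0], np.float64(-1.55))
([1.73, -1.57, -0.0], np.float64(-2.06))
([2.11, -2.01, -0.0], np.float64(-2.58))
([2.48, -2.47, -0.0], np.float64(-3.09))
([2.82, -2.94, -0.0], np.float64(-3.61))
([3.15, -3.43, -0.0], np.float64(-4.13))
([3.45, -3.93, -0.0], np.float64(-4.64))
([3.73, -4.45, -0.0], np.float64(-5.16))
```

```bash
python3 -m creep '[[-0.9,[0.46,-0.36,0],-0.52],[-0.9,[0.9,-0.75,0],-1.03],[-0.9,[1.32,-1.15,0],-1.55],[-0.9,[1.73,-1.57,0],-2.06],[-0.9,[2.11,-2.01,0],-2.58],[-0.9,[2.48,-2.47,0],-3.09],[-0.9,[2.82,-2.94,0],-3.61],[-0.9,[3.15,-3.43,0],-4.13],[-0.9,[3.45,-3.93,0],-4.64],[-0.9,[3.73,-4.45,0],-5.16],[-0.9,[3.73,-4.45,0],-5.16],[-0.9,[3.73,-4.45,0],-5.16]]' 
python3 -m creep '[[0,[0,0,0],0],[0,[0,0,0],0],[0,[0,0,0],0],[0,[0,0,0],0],[0,[0,0,-2],0],[0,[0,0,-5],0],[0,[0,0,-8],0],[0,[0,0,-10],0],[0,[0,0,-10],0],[0,[0,0,-10],0]]'
python3 - <<'E'
from h import *
import cv2
im=manip.camera('top'); cv2.imwrite('pics/top2.png',cv2.resize(im[20:270,230:500,::-1],None,fx=2.4,fy=2.4)*1)
hsv=cv2.cvtColor(im,cv2.COLOR_RGB2HSV)
print(w(-119,-14), to(*w(-119,-18),297,np.pi/2-.05))
E
```

```text
clock: 6.45
eef_pos: [435.3, -88.3, 199.7]
eef_rot: [3.14, -0.001, 3.07]
wrist_force: [-6.6, 7.3, 5.4]
finger_gap: 10.5
finger_force: 12.0
clock: 7.45
eef_pos: [435.8, -89.2, 298.8]
eef_rot: [3.142, -0.0, 3.07]
wrist_force: [0.2, -0.2, -0.8]
finger_gap: 47.1
finger_force: 0.0
[ 646.4650175  -185.44901064] ([-21.31, -8.12, 0.1], np.float64(17.76))
```

View pics/top2.png

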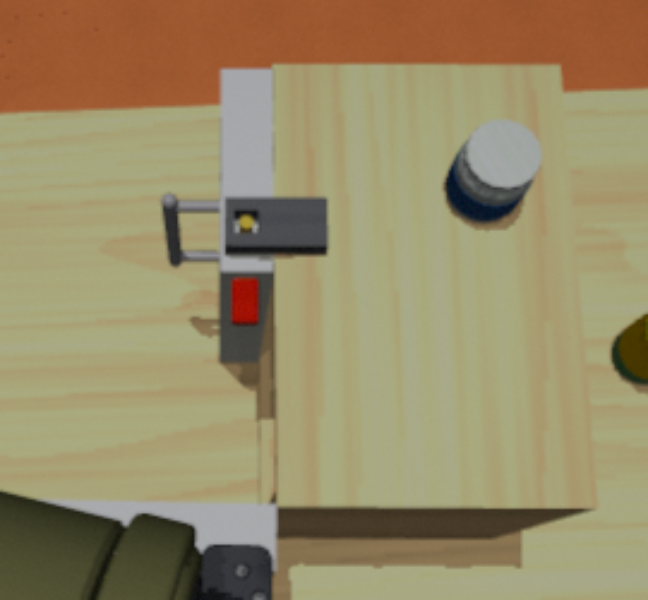

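The free door stands open at lower left. The red thumb-piece is uncovered at crop (245,302), below the keeper. Next I'll measure it by colour mask in both views.

```bash
cat >> h.py <<'E'
import cv2
def thumb():
    for n,box in(('top',(300,120,350,170)),('side',(240,80,330,190))):
        im=manip.camera(n); x0,y0,x1,y1=box
        h=cv2.cvtColor(im,cv2.COLOR_RGB2HSV)[y0:y1,x0:x1]
        m=((h[...,1]>170)&((h[...,0]<7)|(h[...,0]>173))&(h[...,2]>110)).astype(np.uint8)
        k,_,st,c=cv2.connectedComponentsWithStats(m)
        if k<2: print(n,'none'); continue
        i=1+st[1:,4].argmax(); print(n,st[i],c[i]+[x0,y0],plane(n,*(c[i]+[x0,y0]),208),plane(n,*(c[i]+[x0,y0]),186))
E
python3 -c "
from h import *
thumb()"
python3 -m creep '[[-1,[-2,-0.8,0],1.6],[-1,[-4,-1.6,0],3.2],[-1,[-6,-2.4,0],4.8],[-1,[-8,-3.2,0],6.4],[-1,[-10,-4,0],8],[-1,[-12,-4.8,0],9.6],[-1,[-14,-5.6,0],11.2],[-1,[-16,-6.3,0],12.8],[-1,[-18,-7,0],14.4],[-1,[-20,-7.7,0],16],[-1,[-21.3,-8.1,0],17.76],[-1,[-21.3,-8.1,0],17.76]]' 40
python3 -c "
from h import *
print(to(*w(-119,-18),297,np.pi/2-.05))"
```

```text
top [ 27  16  11  18 188] [331.78723404 144.59574468] [ 645.33874419 -185.75480398  208.        ] [ 653.57508326 -186.87947193  186.        ]
side [ 43  45  23  17 223] [294.13901345 133.20179372] [ 644.34715978 -183.15790303  208.        ] [ 649.69589454 -192.23045768  186.        ]
clock: 8.8
eef_pos: [643.2, -185.5, 297.2]
eef_rot: [-3.139, -0.001, 1.517]
wrist_force: [1.0, 0.1, -0.5]
finger_gap: 0.3
finger_force: 0.0
([0.03, -0.08, 0.02], np.float64(-0.04))
```

```bash
python3 -m creep '[[-1,[0.05,-0.1,3],0],[-1,[0.05,-0.1,6],0],[-1,[0.05,-0.1,7],0],[-1,[0.05,-0.1,7.5],0],[-1,[0.05,-0.1,7.8],0],[-1,[0.05,-0.1,8.1],0],[-1,[0.05,-0.1,8.4],0],[-1,[0.05,-0.1,8.7],0],[-1,[0.05,-0.1,9],0],[-1,[0.05,-0.1,9.2],0],[-1,[0.05,-0.1,9.4],0],[-1,[0.05,-0.1,9.4],0]]'
```

```text
clock: 10.0
eef_pos: [641.7, -184.6, 205.1]
eef_rot: [-3.142, -0.0, 1.52]
wrist_force: [0.6, -0.0, -0.7]
finger_gap: 0.3
finger_force: 0.1
```

```bash
python3 -m creep '[[-1,[0,0,0.2],0],[-1,[0,0,0.4],0],[-1,[0,0,0.5],0],[-1,[0,0,0.6],0],[-1,[0,0,0.65],0],[-1,[0,0,0.65],0]]'
python3 -c "
from h import *
thumb()
a=manip.camera('side')[60:210,180:420,::-1];b=manip.camera('wrist')[:,:,::-1]
cv2.imwrite('pics/s3.png',cv2.convertScaleAbs(np.vstack([cv2.resize(a,(480,300)),cv2.resize(b,(480,300))]),alpha=1.6))"
```

```text
clock: 10.6
eef_pos: [641.8, -184.6, 200.1]
eef_rot: [3.14, 0.0, 1.52]
wrist_force: [-2.9, 1.7, 10.0]
finger_gap: 0.5
finger_force: 5.4
top none
side none
```

View pics/s3.png

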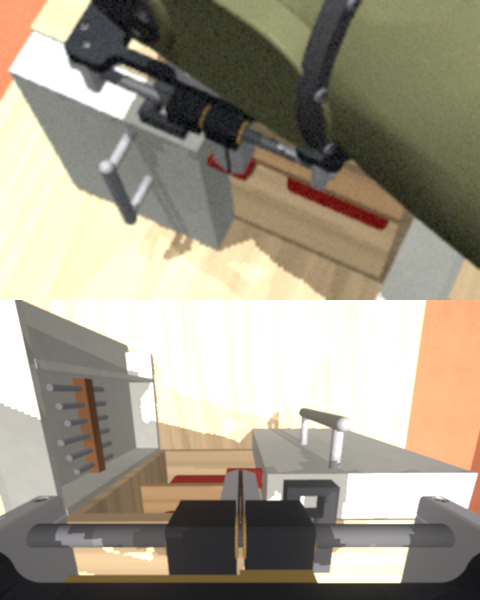

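The fingertips are on the red piece (crop (232,165)), and the keeper hole at (310,497) is now empty. I'll press a little more to confirm the stop.

```bash
python3 -m creep '[[-1,[0,0,0.1],0],[-1,[0,0,0.2],0],[-1,[0,0,0.3],0],[-1,[0,0,0.3],0],[-1,[0,0,0.3],0]]'
```

```text
clock: 11.3
eef_pos: [641.9, -184.6, 199.8]
eef_rot: [3.138, 0.001, 1.521]
wrist_force: [-9.3, 4.3, 28.4]
finger_gap: 0.3
finger_force: 13.9
```

It's at the stop: the force rose to 28 N with only 0.3 mm more travel. Retreating straight up and then away.

```bash
python3 -m creep '[[-1,[0,0,-0.5],0],[-1,[0,0,-2],0],[-1,[0,0,-5],0],[-1,[0,0,-8],0],[-1,[0,0,-11],0],[-1,[2,0,-14],0],[-1,[6,0,-15],0],[-1,[10,0,-15],0],[-1,[14,0,-15],0],[-1,[18,0,-15],0],[-1,[22,0,-15],0],[-1,[26,0,-15],0]]'
python3 -m creep '[[-1,[3,-3,0],0],[-1,[6,-4,0],0],[-1,[9,-5,0],0],[-1,[9,-5,0],0]]'
python3 -c "
from h import *
thumb()
a=manip.camera('side')[40:240,140:440,::-1];b=manip.camera('top')[20:270,230:500,::-1]
cv2.imwrite('pics/s4.png',cv2.convertScaleAbs(np.hstack([cv2.resize(a,(450,300)),cv2.resize(b,(324,300))]),alpha=1.6))"
```

```text
clock: 12.5
eef_pos: [654.5, 76.7, 346.4]
eef_rot: [-3.141, 0.0, 1.52]
wrist_force: [0.1, -0.6, 0.1]
finger_gap: 0.4
finger_force: 0.0
clock: 12.9
eef_pos: [608.3, 170.7, 346.5]
eef_rot: [3.142, -0.0, 1.524]
wrist_force: [0.4, -1.0, 0.2]
finger_gap: 0.7
finger_force: 0.0
top [ 27  23  10  15 150] [331.5 150. ] [ 636.20336915 -184.86648737  208.        ] [ 644.07878179 -185.95605912  186.        ]
side [51 57 14 10 62] [298.87096774 141.82258065] [ 632.91934825 -173.51643158  208.        ] [ 637.82439671 -182.21465481  186.        ]
```

View pics/s4.png

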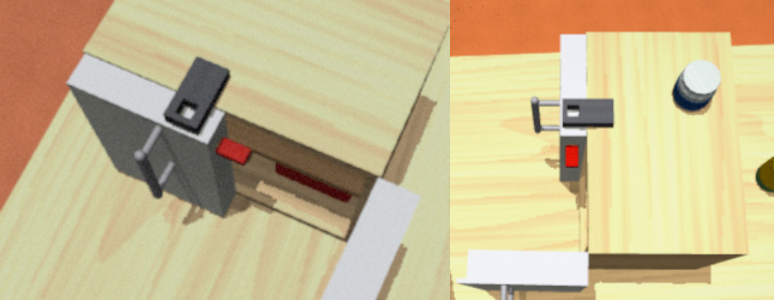

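The bolt is down: the keeper hole is empty, and the thumb-piece measures at about z 186. The bolted door is shut, the free door is square to the cupboard, and the can is still in place. Handing in.

```bash
python3 -c "
from cell import manip
print(manip.sign_off())"
```

```text
the job is handed in; nothing more can be done
None
```

The job is handed in: the free door stands open at about 90°, the flush bolt is pushed fully down to its stop, and the bolted door is still shut, at about 13 s on the clock.

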